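# Nest the aluminium corner guard on the storage angle

### The job

In the stone workshop, put the bare aluminium corner guard away: nest it, ridge up, over the short dark steel angle that is fixed on the small plywood board, so that the ridges line up, both legs lie flat on its legs, and it sticks out about equally at both ends. Leave the yellow and the red guard where they are.

Things in the scene. Friction and masses are not known exactly. Their poses are not given: they have to be found in the camera images.
- alu_guard: Loose bare silver aluminium corner guard: a 90-degree angle, two legs 50 mm wide, 4 mm thick, 60 mm long, about 90 g, standing on the table ridge up like a roof: 38 mm high, 71 mm wide. Origin: midway between the leg edges it stands on, below the middle of the ridge; x along the ridge, z up. Can be pinched from above end to end (60 mm, along x). The same after a half turn.
- saddle: Plywood board, fixed, 110 (x) by 100 (y) by 15 mm, with a dark steel angle fixed on its middle, ridge up: legs as the guards' but 40 mm long, so fingers on the ends of a guard clear it by 10 mm each. Ridge 53 mm above the table. Origin: middle of the board's underside, below the ridge's middle; x along the ridge, z up. A guard fully nested has its origin 21 mm above this one.
- yellow_guard: Loose yellow plastic corner guard: a 90-degree angle, two legs 50 mm wide, 4 mm thick, 60 mm long, about 90 g, standing on the table ridge up like a roof: 38 mm high, 71 mm wide. Origin: midway between the leg edges it stands on, below the middle of the ridge; x along the ridge, z up. Not to be moved.
- red_guard: Loose red plastic corner guard: a 90-degree angle, two legs 50 mm wide, 4 mm thick, 60 mm long, about 90 g, standing on the table ridge up like a roof: 38 mm high, 71 mm wide. Origin: midway between the leg edges it stands on, below the middle of the ridge; x along the ridge, z up. Not to be moved.
Not all that is in view belongs to the job. Leave any green or purple look-alike of the alu_guard alone.

How it is judged:
By the outcome, as a careful person would: the job done as asked, in the order asked, and still so for the second after the job is handed in, with the robot touching nothing.
It also fails if it takes over 40 s, if anything falls off the work surface, if the arm or the gripper's body presses on something with over 40 N, if the wrist force passes 120 N, or if a joint passes its speed limit or range.

### The arm

A 7-joint arm with a two-finger parallel gripper is mounted at the origin on the work surface. World frame = base frame: x ahead of the robot, y to its left, z up, the work surface at z = 0. Lengths are in m, angles in rad, forces in N, time in s.
With the tool pointing down it reaches from about 0.4 to 0.875 m from the base axis. Payload 19.3 kg.
Tool frame: the origin (TCP) lies midway between the tips of the shut fingers; the grasp point (between the pads) lies 19 mm behind it (tcp_to_grasp is the z of the grasp point in the tool frame, in m); z points along the fingers, y is the line along which they close (so a half turn about z gives the same grasp; the last joint's range is limited). The gripper opens to 85 mm and grips with 20 to 120 N. Pads are 22 mm wide; open, the fingers measure 114 mm over their backs; the gripper's body (76 mm by 85 mm) begins 54 mm behind the grasp point. The pads swing forward as they close: fully open they stand 13 mm farther back than shut.
Start: joints at [1.174, 0.521, -0.036, 1.599, 0.021, 1.021, -0.113], TCP at [0.201, -0.592, 0.231] pointing down, gripper open.
Joint ranges: [-2.91, 2.91], [-0.3, 2.13], [-1.5, 1.42], [0.17, 2.43], [-1.26, 4.41], [0.16, 1.93], [-2.52, 2.52]. Speed limits (rad/s): [1.89, 1.89, 2.39, 2.39, 3.01, 3.01, 3.01].

### API

Orientations are given as [roll, pitch, yaw] about the fixed x, y, z axes, in that order (R = Rz(yaw) Ry(pitch) Rx(roll)).
In Python, from workcell import * gives the robot as it stands.
- The arm moves only by the tool send_rows, never from a script. Its argument "increments" is a list of rows, each a list of 3 entries, a list of its own where there are three numbers: the shift along the tool's x, y, z in mm, then the turn, a rotation vector about the tool's x, y, z in degrees, then the gripper's target within -1 to 1 (fully open at 1, half-way at 0, shut at -1). In form: [[[x, y, z], [wx, wy, wz], grip], ...]. A call has 1 to 10 rows; each row is the pose to reach, as a shift and turn from the pose commanded when the call began, along the tool's axes at that moment; what a row does not reach only later rows make up. A row lasts 1/10 s, in which the tool goes at most 50 mm and 8.59 degrees, less where a joint would pass 70% of its speed; a pose out of reach is approached as far as the arm can. A call with a gripper value outside its range is refused whole. The fingers move at their own pace and stop on an object; "newtons" is the grip in N (left out, the last holds). Time passes only in rows, so rows that repeat a pose let the fingers close. It gives the time, the measured TCP pose, the force, the opening and the grip force at its end, in the units of the state.
- observe(): the state, without advancing time (a new reading comes with each control period).
- grab_frame(name): name is "scene" or "top" or "wrist"; returns the picture (384x512x3 uint8, blue, green, red); there is no depth.
- camera_params(name): a dict with "fovy" (degrees; the focal length in pixels is half the picture's height over the tangent of half this angle, whatever the lens; pixels are square), "cx", "cy" (the principal point, pixels), "distortion" ([k1, k2, p1, p2, k3] as OpenCV has them; the pictures are not rectified), "extrinsics" (4x4, takes a point from world to camera coordinates). Camera axes: x right, y down, z forward; pixel columns grow to the right and rows downward; lengths in m; the calibration is good to about 2 mm. A picture is of the moment at which its call begins: read the wrist's pose just before it. camera_params takes no time and is no camera call; for the wrist camera it gives the pose at the moment of the call.
- job_done(): hands the job in; it is judged then, once.
The state is a dict: "clock": time; "qpos": joint angles; "qd": joint speeds; "joint_efforts": joint torques, N m; "position": TCP position; "tool_rot": TCP orientation; "force": force on the tool from outside, world axes, zero at the start; "moment": the same for the moment, N m; "grip_width": finger opening in m; "finger_force": force on a finger pad.
Only numpy, scipy, OpenCV 4.12 (cv2) and the standard library are available. Lean on these libraries where they do the work, as an engineer would, in place of code of your own. Each camera call takes 0.05 s, during which the arm holds its last target. There are 200 camera calls.

## Working session

There is one attempt and no reset: what is moved stays moved. The work goes in short steps, Python scripts to look and compute and a tool call to move; the robot and the scene stay as the last step left them, time stands still between calls to the robot, and variables do not carry over. Pictures are saved under pics/ and viewed, at most 10 in all, crops included, and the job is handed in when it is done.

Besides the shell and the picture viewer there is one more tool, called after "Call:" as name([rows], argument=value, ...), one row to a line, values as JSON. send_rows: Moves the arm, as the interface text tells. Its arguments: {"type":"object","properties":{"increments":{"type":"array"},"newtons":{"type":"number"}},"required":["increments"]}

```bash
mkdir -p pics; python3 - <<'E'
from workcell import *
import cv2,numpy as np
s=observe();print(s['position'],s['tool_rot'],s['clock'],s['grip_width'])
a=grab_frame("scene");b=grab_frame("top")
cv2.imwrite('pics/s0.png',a);cv2.imwrite('pics/t0.png',b)
for n in("scene","top","wrist"):print(n,camera_params(n))
E
```

```text
[ 0.20051642 -0.59162754  0.23072726] [-3.14050023e+00  5.28400337e-05  3.26804413e-01] 0.0 0.08530321562658713
scene {'fovy': 53.4789388129229, 'cx': 254.7033575109121, 'cy': 188.0172410195753, 'distortion': array([0.0108882, 0.       , 0.       , 0.       , 0.       ]), 'extrinsics': array([[-6.11026139e-01,  7.91609628e-01,  1.11955481e-03,
         3.34142963e-01],
       [ 5.49415243e-01,  4.25098926e-01, -7.19328711e-01,
        -2.88920448e-01],
       [-5.69903455e-01, -4.38913545e-01, -6.94668952e-01,
         1.35186980e+00],
       [ 0.00000000e+00,  0.00000000e+00,  0.00000000e+00,
         1.00000000e+00]])}
top {'fovy': 48.09193853683003, 'cx': 259.15917173506915, 'cy': 197.22000859491905, 'distortion': array([-0.00199125,  0.        ,  0.        ,  0.        ,  0.        ]), 'extrinsics': array([[ 0.01441708, -0.99988798, -0.00402072, -0.01904796],
       [-0.97921883, -0.01330529, -0.20236959,  0.57013941],
       [ 0.20229343,  0.00685475, -0.97930097,  0.90877414],
       [ 0.        ,  0.        ,  0.        ,  1.        ]])}
wrist {'fovy': 67.43389120150711, 'cx': 253.850310768423, 'cy': 192.24866869955363, 'distortion': array([0.00397542, 0.        , 0.        , 0.        , 0.        ]), 'extrinsics': array([[ 0.32096982, -0.94708833, -0.00143641, -0.62435143],
       [-0.90352474, -0.30666004,  0.29933703, -0.03917283],
       [-0.2839391 , -0.09478032, -0.95414636,  0.37987568],
       [ 0.        ,  0.        ,  0.        ,  1.        ]])}
```

View pics/t0.png

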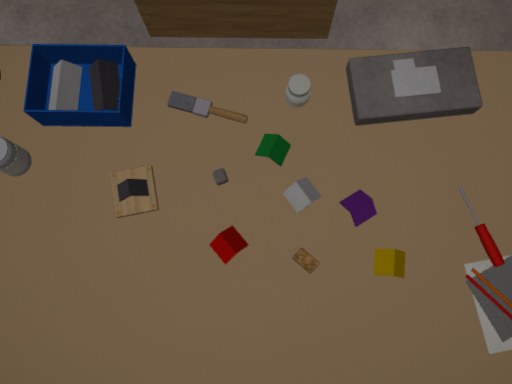

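View pics/s0.png

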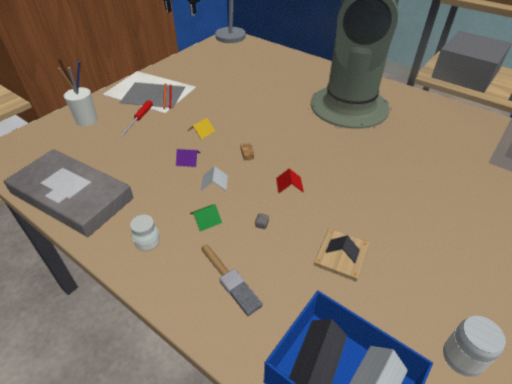

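The top view shows the silver roof-shaped guard at (301,195), the saddle board with its dark angle at (133,190), red at (229,245), yellow at (390,263), and green (273,149) and purple (359,208) look-alikes. Only the piece at (301,195) is bare silver and roof-shaped. The grey bar in the bin at (66,85) is a long block. I'll confirm this with an enlarged crop.

```bash
cat > h.py <<'E'
from workcell import *
import cv2,numpy as np
from scipy.spatial.transform import Rotation as R
def K(p):
    f=192/np.tan(np.radians(p['fovy']/2));return np.array([[f,0,p['cx']],[0,f,p['cy']],[0,0,1]])
def cast(p,uv,z):
    uv=np.array(uv,float).reshape(-1,1,2)
    n=cv2.undistortPoints(uv,K(p),p['distortion'])[:,0]
    E=p['extrinsics'];c=-E[:3,:3].T@E[:3,3]
    d=np.c_[n,np.ones(len(n))]@E[:3,:3]
    return c+d*((z-c[2])/d[:,2])[:,None]
def totool(v): # world vec (m) -> tool mm
    s=observe();return R.from_euler('xyz',s['tool_rot']).inv().apply(v)*1000
E
python3 - <<'E'
from h import *
b=cv2.imread('pics/t0.png')
c1=cv2.resize(b[170:220,275:330],None,fx=7,fy=7,interpolation=cv2.INTER_CUBIC)
c2=cv2.resize(b[165:215,105:160],None,fx=7,fy=7,interpolation=cv2.INTER_CUBIC)
cv2.imwrite('pics/c.png',np.hstack([c1,c2]))
p=camera_params('top')
print(cast(p,[[301,195]],.02),cast(p,[[133,190]],.03),cast(p,[[229,245],[390,263],[273,149],[359,208]],.02))
E
```

```text
[[ 0.58488569 -0.10860181  0.02      ]] [[0.58934427 0.28275482 0.03      ]] [[ 0.46577783  0.05654719  0.02      ]
 [ 0.43020518 -0.30921479  0.02      ]
 [ 0.69653002 -0.04221547  0.02      ]
 [ 0.55582483 -0.24317926  0.02      ]]
```

View pics/c.png

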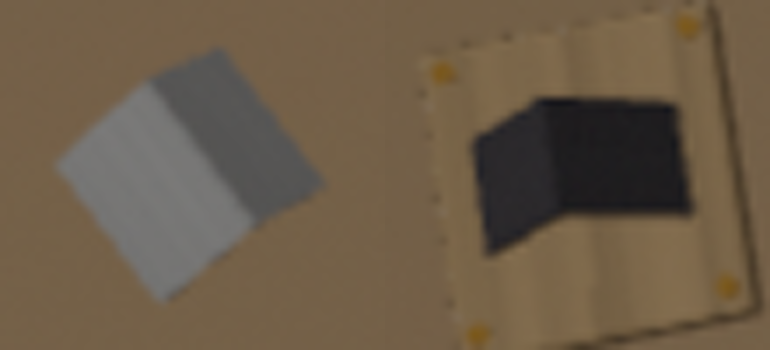

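The crop confirms it. The left half shows the bare silver roof with its ridge from px (296,181) to (312,202). The right half shows the dark angle on plywood with its ridge from (127,179) to (131,195).

```bash
python3 - <<'E'
from h import *
p=camera_params('top')
for n,uv,z in(('guard',[[296.4,181.4],[311.7,201.7]],.038),('saddle',[[127.1,179],[130.7,195.4]],.053)):
    P=cast(p,uv,z);d=P[1]-P[0];print(n,P.round(4).tolist(),P.mean(0),np.linalg.norm(d),np.degrees(np.arctan2(d[1],d[0])))
s=observe();T=R.from_euler('xyz',s['tool_rot']);print(T.as_matrix().round(3))
w=camera_params('wrist')['extrinsics'];c=-w[:3,:3].T@w[:3,3]
print('cam in tool mm',T.inv().apply(c-s['position'])*1000,'cam fwd in tool',T.inv().apply(w[2,:3]))
g=np.array([.585,-.109,.23]);print('tool shift to guard',totool(g-s['position']))
E
```

```text
guard [[0.6131, -0.0965, 0.038], [0.5657, -0.1313, 0.038]] [ 0.58937373 -0.11391134  0.038     ] 0.058804750169012106 -143.63748442273655
saddle [[0.6098, 0.2911, 0.053], [0.5717, 0.28, 0.053]] [0.59075113 0.28551041 0.053     ] 0.03970230675672848 -163.76643807747095
[[ 0.947  0.321 -0.   ]
 [ 0.321 -0.947  0.001]
 [-0.    -0.001 -1.   ]]
cam in tool mm [ 7.63445687e+01  3.00336397e-02 -1.42481896e+02] cam fwd in tool [-2.99282727e-01 -4.12976866e-04  9.54164388e-01]
tool shift to guard [ 519.07044858 -333.72789528    1.11084387]
```

Call:
send_rows([
  [[522,-328,31],[0,0,-107.7],1],
  [[522,-328,31],[0,0,-107.7],1],
  [[522,-328,31],[0,0,-107.7],1],
  [[522,-328,31],[0,0,-107.7],1],
  [[522,-328,31],[0,0,-107.7],1],
  [[522,-328,31],[0,0,-107.7],1],
  [[522,-328,31],[0,0,-107.7],1],
  [[522,-328,31],[0,0,-107.7],1],
  [[522,-328,31],[0,0,-107.7],1],
  [[522,-328,31],[0,0,-107.7],1],
])

```text
clock: 1.1
position: [0.5167, -0.2029, 0.2061]
tool_rot: [-3.142, 0.0, 1.833]
force: [0.6, -1.4, -0.0]
grip_width: 0.0858
finger_force: 0.0
```

```bash
cat >> h.py <<'E'
def goto(x,y,z,yaw):
    s=observe();v=totool(np.array([x,y,z])-s['position'])
    w=(R.from_euler('xyz',s['tool_rot']).inv()*R.from_euler('xyz',[np.pi,0,np.radians(yaw)])).as_rotvec(degrees=True)
    print(s['clock'],'pos',s['position'].round(4),'rot',np.degrees(s['tool_rot']).round(2),'q',np.round(s['qpos'],2));print('shift',v.round(1),'turn',w.round(2),'F',np.round(s['force'],1),s['grip_width'],s['finger_force'])
E
python3 -c "
from h import *
goto(.589,-.114,.2,126.4)"
```

```text
1.1 pos [ 0.5167 -0.2029  0.2061] rot [-180.    0.  105.] q [ 0.63  0.48 -0.5   1.79  0.27  0.94  0.28]
shift [67.2 92.9  6.1] turn [-1.00e-02  0.00e+00 -2.14e+01] F [ 0.6 -1.4 -0. ] 0.08576090146007548 0.0
```

Call:
send_rows([
  [[67,93,6],[0,0,-21.4],1],
  [[67,93,6],[0,0,-21.4],1],
  [[67,93,6],[0,0,-21.4],1],
  [[67,93,6],[0,0,-21.4],1],
  [[67,93,6],[0,0,-21.4],1],
  [[67,93,6],[0,0,-21.4],1],
])

```text
clock: 1.7
position: [0.5881, -0.1177, 0.2001]
tool_rot: [-3.141, 0.0, 2.197]
force: [-0.5, 0.1, 0.1]
grip_width: 0.0857
finger_force: 0.0
```

```bash
python3 - <<'E'
from h import *
import json
goto(.589,-.114,.2,126.4)
p=camera_params('wrist');a=grab_frame('wrist')
np.save('w1.npy',p['extrinsics']);cv2.imwrite('pics/w1.png',a)
E
```

```text
1.7 pos [ 0.5881 -0.1177  0.2001] rot [-1.7995e+02  2.0000e-02  1.2588e+02] q [ 0.49  0.57 -0.58  1.68  0.36  1.    0.42]
shift [2.4 2.9 0.1] turn [-0.05  0.01 -0.52] F [-0.5  0.1  0.1] 0.08568036135018217 0.0
```

View pics/w1.png

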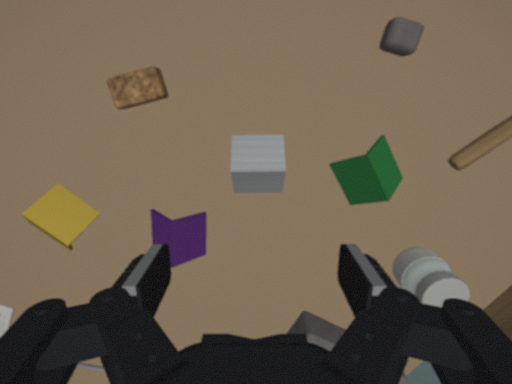

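The guard is at (231–285, 136–192) with its ridge near row 170, lying parallel to the finger line. Next I'll measure it by mask.

```bash
cat > m.py <<'E'
from h import *
p=camera_params('wrist');a=grab_frame('wrist')
x0,y0,x1,y1=215,120,300,215
r=a[y0:y1,x0:x1].astype(int)
m=((r[...,0]>r[...,2]-8)&(r.sum(2)>200)).astype(np.uint8)
c=max(cv2.findContours(m,0,2)[0],key=cv2.contourArea)
q=cv2.boxPoints(cv2.minAreaRect(c))+[x0,y0];print('box',q.round(1).tolist())
ap=cv2.approxPolyDP(c,4,True)[:,0]+[x0,y0];print('poly',ap.tolist())
L,Rr=np.percentile(np.where(m)[1],[3,97]).astype(int)
g=cv2.GaussianBlur(r.sum(2).astype(float),(3,3),0)
pts=[]
for u in range(L+3,Rr-3):
    col=g[:,u];vv=np.where(m[:,u])[0];lo,hi=vv.min()+8,vv.max()-8
    d=np.abs(np.diff(col))[lo:hi];k=d.argmax()+lo;pts.append((u+x0,k+.5+y0))
pts=np.array(pts);vx,vy,cx,cy=cv2.fitLine(pts[:,None].astype(np.float32),cv2.DIST_HUBER,0,.01,.01).ravel()
print('ridge row',np.median(pts[:,1]),'slope',vy/vx)
# ends along ridge row: from mask edges near ridge
f=lambda u:cy+vy/vx*(u-cx)
k=int(round(f(cx)))-y0;e=[np.where(m[j])[0][[0,-1]] for j in range(k-1,k+2)]
l,rr=np.mean(e,0)+x0+[-.5,.5];print('ends',l,rr)
P=cast(p,[[l,f(l)],[rr,f(rr)]],.038);d=P[0]-P[1];C=P.mean(0);yaw=np.degrees(np.arctan2(d[1],d[0]))
print('C',C,'len',np.linalg.norm(d),'ang',yaw)
E
python3 m.py; python3 -c "
from h import *
goto(.589,-.114,.2,126.4)"
```

```text
box [[231.0, 135.0], [284.0, 135.0], [284.0, 191.0], [231.0, 191.0]]
poly [[232, 136], [234, 190], [280, 191], [282, 135]]
ridge row 171.5 slope -0.03296743
ends 230.5 284.5
C [ 0.58818875 -0.11138426  0.038     ] len 0.05859902235583535 ang -142.152581754944
1.8 pos [ 0.5883 -0.1175  0.2003] rot [-1.7998e+02  3.0000e-02  1.2592e+02] q [ 0.49  0.57 -0.58  1.68  0.36  1.    0.42]
shift [2.4 2.6 0.3] turn [-0.02  0.03 -0.48] F [0.1 0.3 0.4] 0.08541925354748461 0.0
```

```bash
python3 -c "
from h import *
goto(.588,-.1115,.06,127)"
```

```text
1.8 pos [ 0.5883 -0.1175  0.2003] rot [-1.7998e+02  3.0000e-02  1.2592e+02] q [ 0.49  0.57 -0.58  1.68  0.36  1.    0.42]
shift [  5.1   3.3 140.3] turn [-0.02  0.03 -1.08] F [0.1 0.3 0.4] 0.08541925354748461 0.0
```

Call:
send_rows([
  [[5,3,40],[0,0,-1.1],1],
  [[5,3,80],[0,0,-1.1],1],
  [[5,3,120],[0,0,-1.1],1],
  [[5,3,140],[0,0,-1.1],1],
  [[5,3,140],[0,0,-1.1],1],
  [[5,3,140],[0,0,-1.1],1],
])

```text
clock: 2.4
position: [0.5885, -0.1108, 0.061]
tool_rot: [3.141, 0.0, 2.219]
force: [-0.4, -0.2, 1.1]
grip_width: 0.0854
finger_force: 0.0
```

```bash
python3 - <<'E'
from h import *
goto(.588,-.1115,.008,127)
a=grab_frame('wrist');cv2.imwrite('pics/w2.png',a)
E
```

```text
2.4 pos [ 0.5885 -0.1108  0.061 ] rot [1.7998e+02 2.0000e-02 1.2711e+02] q [ 0.42  0.75 -0.5   1.77  0.5   0.75  0.32]
shift [-0.3 -0.8 53. ] turn [0.02 0.02 0.11] F [-0.4 -0.2  1.1] 0.08539812842591998 0.0
```

View pics/w2.png

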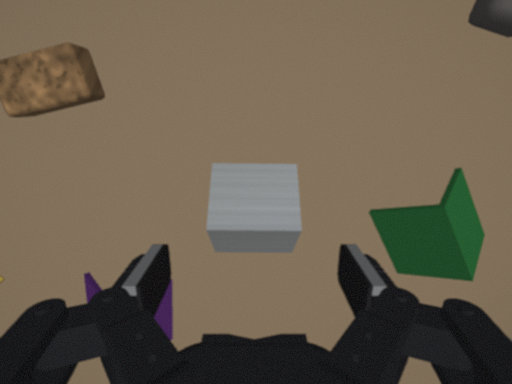

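The guard is centred between the pads at columns 208–300, with its ridge at row 229. The green guard's corner at (370,212) is near the right finger and purple at (172,280) is near the left, so I'll check finger clearance before descending.

```bash
python3 - <<'E'
from h import *
p=camera_params('wrist');s=observe();T=R.from_euler('xyz',s['tool_rot'])
def tl(uv,z):return (T.inv().apply(cast(p,uv,z)-s['position'])*1000).round(1).tolist()
print('ridge',tl([[208,229],[300.5,229]],.038))
print('green feet',tl([[397,273],[370,212],[473,280],[483,235]],0.001))
print('green ridge',tl([[441,205],[473,280]],.038),'purple',tl([[172,280],[172,338]],0.),tl([[172,280],[172,338]],0.038))
E
```

```text
ridge [[0.1, -28.9, 23.6], [0.1, 29.3, 23.6]]
green feet [[-55.7, 115.8, 60.8], [-2.8, 87.6, 60.7], [-62.2, 178.6, 60.9], [-21.9, 177.2, 60.8]]
green ridge [[16.2, 114.5, 23.7], [-37.0, 146.1, 23.8]] purple [[-62.9, -67.3, 61.6], [-122.1, -72.3, 61.7]] [[-37.0, -54.7, 23.6], [-85.2, -58.8, 23.7]]
```

Both are clear, and the ridge is centred to 0.2 mm. Next: descend and grip.

Call:
send_rows([
  [[0,0,20],[0,0,0],1],
  [[0,0,40],[0,0,0],1],
  [[0,0,52],[0,0,0],1],
  [[0,0,52],[0,0,0],1],
  [[0,0,52],[0,0,0],-1],
  [[0,0,52],[0,0,0],-1],
  [[0,0,52],[0,0,0],-1],
  [[0,0,52],[0,0,0],-1],
  [[0,0,52],[0,0,0],-1],
  [[0,0,52],[0,0,0],-1],
], newtons=40)

```text
clock: 3.45
position: [0.5892, -0.1104, 0.0096]
tool_rot: [3.14, 0.001, 2.22]
force: [-1.3, 1.1, 7.0]
grip_width: 0.0591
finger_force: 41.3
```

```bash
python3 -c "
from h import *
goto(.5885,-.1108,.2,127)"
```

```text
3.45 pos [ 0.5892 -0.1104  0.0096] rot [1.7992e+02 8.0000e-02 1.2717e+02] q [ 0.39  0.82 -0.45  1.78  0.55  0.66  0.28]
shift [  -0.2   -0.5 -190.4] turn [0.08 0.08 0.17] F [-1.3  1.1  7. ] 0.05913413721452202 41.288990316170384
```

Call:
send_rows([
  [[0,0,-20],[0,0,0],-1],
  [[0,0,-60],[0,0,0],-1],
  [[0,0,-100],[0,0,0],-1],
  [[0,0,-140],[0,0,0],-1],
  [[0,0,-140],[0,0,0],-1],
], newtons=40)

```text
clock: 3.95
position: [0.5908, -0.1106, 0.154]
tool_rot: [3.136, 0.006, 2.219]
force: [-0.1, 0.5, -0.9]
grip_width: 0.0586
finger_force: 43.8
```

```bash
python3 -c "
from h import *
goto(.613,.209,.15,106.2)"
```

```text
3.95 pos [ 0.5908 -0.1106  0.154 ] rot [179.69   0.34 127.14] q [ 0.47  0.62 -0.56  1.72  0.41  0.91  0.39]
shift [241.4 210.6   3.8] turn [ 0.37  0.28 20.94] F [-0.1  0.5 -0.9] 0.058568513390970064 43.751099645742215
```

Call:
send_rows([
  [[241,211,4],[0,0,20.9],-1],
  [[241,211,4],[0,0,20.9],-1],
  [[241,211,4],[0,0,20.9],-1],
  [[241,211,4],[0,0,20.9],-1],
  [[241,211,4],[0,0,20.9],-1],
  [[241,211,4],[0,0,20.9],-1],
  [[241,211,4],[0,0,20.9],-1],
  [[241,211,4],[0,0,20.9],-1],
  [[241,211,4],[0,0,20.9],-1],
  [[241,211,4],[0,0,20.9],-1],
])

```text
clock: 4.95
position: [0.6111, 0.2075, 0.1442]
tool_rot: [-3.141, 0.001, 1.853]
force: [-0.3, 0.1, -0.7]
grip_width: 0.0587
finger_force: 43.7
```

```bash
python3 - <<'E'
from h import *
goto(.613,.209,.15,106.2)
np.save('w3.npy',camera_params('wrist')['extrinsics'])
a=grab_frame('wrist');cv2.imwrite('pics/w3.png',a)
E
```

```text
4.95 pos [0.6111 0.2075 0.1442] rot [-1.7999e+02  5.0000e-02  1.0618e+02] q [-0.12  0.69 -0.47  1.6   0.36  0.94 -0.43]
shift [ 0.9  2.3 -5.8] turn [-0.01  0.05 -0.02] F [-0.3  0.1 -0.7] 0.05869450867406166 43.701892120734556
```

View pics/w3.png

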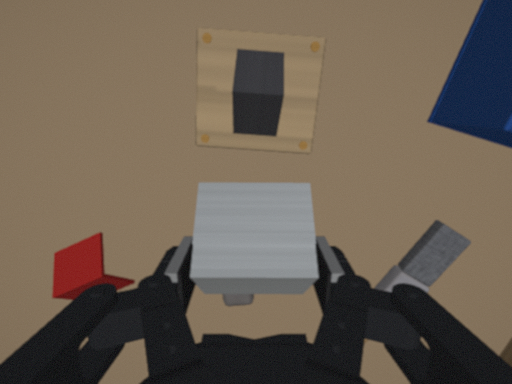

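The saddle angle is at (233–284, 50–135) with its ridge near row 95. The board corners are at (198,29), (325,38), (311,153) and (196,146). The held guard sits squarely in the pads, its ridge near row 277.

```bash
python3 - <<'E'
from h import *
a=grab_frame('wrist');p=camera_params('wrist');s=observe();T=R.from_euler('xyz',s['tool_rot'])
g=a.sum(2).astype(float)
hsv=cv2.cvtColor(a,cv2.COLOR_BGR2HSV).astype(int)
def ridge(x0,x1,y0,y1):
    b=cv2.GaussianBlur(g,(3,3),0);pts=[]
    for u in range(x0,x1):
        d=np.abs(b[y0+1:y1+1,u]-b[y0-1:y1-1,u]);k=int(d.argmax())
        k+=0 if k in(0,len(d)-1) else .5*(d[k-1]-d[k+1])/(d[k-1]-2*d[k]+d[k+1]+1e-9)
        pts.append((u,y0+k))
    pts=np.array(pts);vx,vy,cx,cy=cv2.fitLine(pts[:,None].astype(np.float32),cv2.DIST_HUBER,0,.01,.01).ravel()
    return lambda u:cy+vy/vx*(u-cx)
def ends(m,f,u0):
    v=int(round(f(u0)));e=[]
    for j in(v-1,v,v+1):
        r=m[j];l=h=u0
        while r[l-1]:l-=1
        while r[h+1]:h+=1
        e.append((l-.5,h+.5))
    l,h=np.mean(e,0);return [[l,f(l)],[h,f(h)]]
def rep(n,uv,z):
    P=cast(p,uv,z);t=T.inv().apply(P-s['position'])*1000;d=t[1]-t[0]
    print(n,np.round(uv,1).tolist(),'tool',t.mean(0).round(1),'len',np.linalg.norm(d).round(1),'ang',np.degrees(np.arctan2(d[0],d[1])).round(2),'world',P.mean(0).round(4))
dark=g<190
print('levels',g[75,258],g[115,258],g[75,215])
f=ridge(240,278,80,110);rep('saddle ridge',ends(dark,f,258),.053)
f=ridge(205,305,255,285);sil=(g>260)&(hsv[...,1]<40)
print('guard ridge rows',f(205),f(305),g[250:292:3,256])
rep('guard ridge',ends(sil,f,256),s['position'][2]+.0284)
m=cv2.inRange(a[15:165,185:340],(0,0,0),(255,255,255))
wood=((hsv[...,1]>60)&(g>330)).astype(np.uint8)
rep('board top edge',[[198,29],[325,38]],.015);rep('board bottom',[[196,146],[311,153]],.015)
E
```

```text
levels 182.0 119.0 374.0
saddle ridge [[232.5, 91.0], [282.5, 95.0]] tool [83.1  2.7 91.2] len 38.5 ang -4.34 world [0.5906 0.2881 0.053 ]
guard ridge rows 277.16342 277.57803 [442. 437. 449. 446. 452. 457. 454. 438. 436. 384. 302. 306. 307. 303.]
guard ridge [[189.8, 277.1], [318.2, 277.6]] tool [ -0.2   0.  -28.4] len 58.7 ang -0.24 world [0.6112 0.2074 0.1727]
board top edge [[198, 29], [325, 38]] tool [131.5   6.5 129.2] len 107.3 ang -3.63 world [0.5808 0.3357 0.015 ]
board bottom [[196, 146], [311, 153]] tool [ 33.7  -0.3 129.3] len 108.9 ang -3.48 world [0.6015 0.2398 0.015 ]
```

Call:
send_rows([
  [[40,1,0],[0,0,2],-1],
  [[83,3,0],[0,0,3.8],-1],
  [[83,3,20],[0,0,3.8],-1],
  [[83,3,40],[0,0,3.8],-1],
  [[83,3,60],[0,0,3.8],-1],
  [[83,3,60],[0,0,3.8],-1],
  [[83,3,60],[0,0,3.8],-1],
])

```text
clock: 5.75
position: [0.5907, 0.2891, 0.0847]
tool_rot: [-3.141, 0.0, 1.788]
force: [-0.1, 1.2, -1.1]
grip_width: 0.059
finger_force: 43.6
```

```bash
python3 - <<'E'
from h import *
goto(.5907,.288,.08,102.4)
p=camera_params('wrist');np.save('w4.npy',p['extrinsics'])
a=grab_frame('wrist');b=grab_frame('scene')
c=cv2.resize(b[190:300,290:400],None,fx=3.49,fy=3.49,interpolation=cv2.INTER_CUBIC)[:384,:288]
cv2.imwrite('pics/w4.png',np.hstack([a,c]))
E
```

```text
5.75 pos [0.5907 0.2891 0.0847] rot [-179.99    0.    102.42] q [-0.27  0.77 -0.43  1.6   0.39  0.86 -0.64]
shift [-1.1 -0.3  4.7] turn [-0.01  0.    0.02] F [-0.1  1.2 -1.1] 0.05904503496994477 43.64989834459266
```

View pics/w4.png

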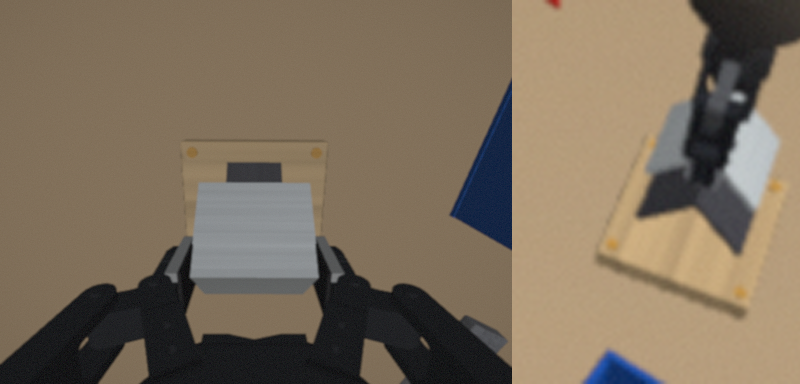

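The board's far edge, (181,141)–(327,141), is level. The board, the angle's leg edge (227–281, 163) and the held guard (191–317) are all centred at column 254, so yaw and end-to-end position are right. Next I'll check the offset across the ridge.

```bash
python3 - <<'E'
from h import *
p=camera_params('wrist');p['extrinsics']=np.load('w4.npy');s=observe();T=R.from_euler('xyz',s['tool_rot'])
a=cv2.imread('pics/w4.png').sum(2).astype(float)
pr=a[130:182,235:275].mean(1);d=np.diff(pr)
print([(130+i+.5,round(x)) for i,x in enumerate(d) if abs(x)>20])
for v,z in((140.5,.015),(163,.015)):print(v,(T.inv().apply(cast(p,[[254,v]],z)-s['position'])*1000).round(1))
for v,z in((277,s['position'][2]+.0284),):print('ridge',(T.inv().apply(cast(p,[[254,v]],z)-s['position'])*1000).round(1))
goto(.5907,.288,.045,102.4)
E
```

```text
[(138.5, -24), (139.5, -27), (141.5, 41), (142.5, 22), (160.5, -28), (161.5, -62), (162.5, -65), (163.5, -25), (180.5, 37)]
140.5 [[49.2 -0.6 70.5]]
163 [[32.5 -0.6 70.5]]
ridge [[  0.1  -0.4 -28.4]]
5.85 pos [0.5911 0.2896 0.0854] rot [ 1.7992e+02 -3.0000e-02  1.0243e+02] q [-0.27  0.77 -0.43  1.6   0.39  0.86 -0.64]
shift [-1.5 -0.8 40.4] turn [ 0.08 -0.03  0.03] F [ 0.1 -0.1 -0.2] 0.05918576887469924 43.65009871224174
```

Call:
send_rows([
  [[-1.4,-0.5,0],[0,0,0],-1],
  [[-1.4,-0.5,15],[0,0,0],-1],
  [[-1.4,-0.5,30],[0,0,0],-1],
  [[-1.4,-0.5,40],[0,0,0],-1],
  [[-1.4,-0.5,46],[0,0,0],-1],
  [[-1.4,-0.5,50],[0,0,0],-1],
  [[-1.4,-0.5,50],[0,0,0],-1],
])

```text
clock: 6.55
position: [0.59, 0.2881, 0.0336]
tool_rot: [-3.141, 0.0, 1.788]
force: [0.3, 0.0, -0.3]
grip_width: 0.0585
finger_force: 43.7
```

```bash
python3 - <<'E'
from h import *
goto(.5907,.2882,.0306,102.4)
E
```

```text
6.55 pos [0.59   0.2881 0.0336] rot [-1.7996e+02  1.0000e-02  1.0247e+02] q [-0.29  0.84 -0.4   1.62  0.43  0.77 -0.66]
shift [-0.1  0.7  3. ] turn [-0.04  0.01  0.07] F [ 0.3  0.  -0.3] 0.058536384698904875 43.73501947004115
```

Call:
send_rows([
  [[0,0.5,1],[0,0,0],-1],
  [[0,0.5,1.5],[0,0,0],-1],
  [[0,0.5,2],[0,0,0],-1],
  [[0,0.5,2.5],[0,0,0],-1],
  [[0,0.5,2.5],[0,0,0],-1],
])

```text
clock: 7.05
position: [0.5908, 0.2882, 0.0318]
tool_rot: [3.142, -0.0, 1.788]
force: [-0.2, -0.3, -1.0]
grip_width: 0.0589
finger_force: 43.7
```

Call:
send_rows([
  [[0,0,1],[0,0,0],-1],
  [[0,0,1.5],[0,0,0],-1],
  [[0,0,1.5],[0,0,0],-1],
])

```text
clock: 7.35
position: [0.5908, 0.2883, 0.0305]
tool_rot: [3.141, 0.0, 1.788]
force: [-2.0, -1.5, 6.0]
grip_width: 0.0585
finger_force: 44.2
```

Contact came at the expected height, so I'll release and retreat.

Call:
send_rows([
  [[0,0,0],[0,0,0],0.2],
  [[0,0,0],[0,0,0],0.5],
  [[0,0,0],[0,0,0],1],
  [[0,0,0],[0,0,0],1],
  [[0,0,0],[0,0,0],1],
  [[0,0,-20],[0,0,0],1],
  [[0,0,-50],[0,0,0],1],
  [[0,0,-90],[0,0,0],1],
  [[0,0,-120],[0,0,0],1],
  [[0,0,-120],[0,0,0],1],
])

```text
clock: 8.35
position: [0.5925, 0.2893, 0.1546]
tool_rot: [3.136, -0.002, 1.788]
force: [-0.0, 0.5, -0.6]
grip_width: 0.0851
finger_force: 0.0
```

```bash
python3 - <<'E'
from h import *
goto(.5907,.2882,.15,102.4)
a=grab_frame('wrist');b=grab_frame('scene');p=camera_params('wrist')
np.save('w5.npy',p['extrinsics'])
c=cv2.resize(b[190:300,290:400],None,fx=3.49,fy=3.49,interpolation=cv2.INTER_CUBIC)[:384,:288]
cv2.imwrite('pics/w5.png',np.hstack([a,c]))
E
```

```text
8.35 pos [0.5925 0.2893 0.1546] rot [ 1.7966e+02 -1.0000e-01  1.0245e+02] q [-0.25  0.69 -0.46  1.56  0.35  0.97 -0.6 ]
shift [-0.7 -2.   4.6] turn [ 0.34 -0.1   0.05] F [-0.   0.5 -0.6] 0.08505498630738914 0.0
```

View pics/w5.png

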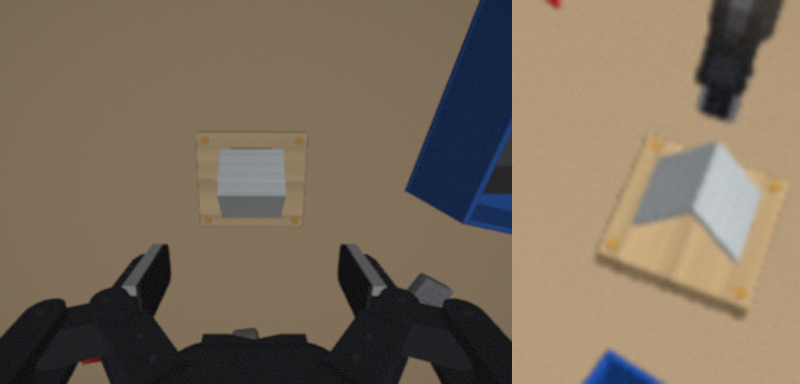

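The guard sits nested on the board. In the wrist view it spans columns 218–285 and the board spans 196–307, both centred at 251.5. Nothing touches it. One quick numeric check of ridge height and position, then I'll hand in.

```bash
python3 - <<'E'
from h import *
p=camera_params('wrist');p['extrinsics']=np.load('w5.npy');s=observe();T=R.from_euler('xyz',s['tool_rot'])
t=lambda uv,z:(T.inv().apply(cast(p,uv,z)-s['position'])*1000).round(1).tolist()
g=cv2.imread('pics/w5.png').sum(2).astype(float)
for x in(225,250,277):print(x,[(140+i+.5,round(v)) for i,v in enumerate(np.diff(g[140:235,x-3:x+4].mean(1))) if abs(v)>22])
print('ridge',t([[218,194],[285.5,194]],.0587),'board',t([[196,133],[307,133],[304,225],[201,225]],.015))
print('leg edges',t([[251,149],[251,217]],.0207))
E
```

```text
225 [(148.5, 26), (194.5, -32), (195.5, -58), (196.5, -30)]
250 [(146.5, -24), (148.5, 47), (149.5, 44), (194.5, -34), (195.5, -56), (196.5, -31), (217.5, 24)]
277 [(148.5, 32), (149.5, 26), (194.5, -26), (195.5, -53), (196.5, -34)]
ridge [[1.5, -30.8, 91.9], [1.5, 26.9, 91.9]] board [[48.4, -55.2, 135.5], [48.4, 50.4, 135.7], [-46.6, 52.5, 135.6], [-46.6, -55.7, 135.5]]
leg edges [[34.1, -2.9, 129.9], [-35.3, -3.1, 129.9]]
```

The ridge is level and within about 1 mm of the board's middle, and the ends are equal to 0.1 mm. Handing in.

```bash
python3 -c "
from workcell import *
print(job_done())"
```

```text
the job is handed in; nothing more can be done
None
```

The aluminium guard is nested ridge up on the steel angle, with ridges lined up to about 1 mm and the ends even. The yellow and red guards were left alone, and the job was handed in at about 8.5 s.

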